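# Find and seat the rocking burner cap

### The job

The hob's three burner caps have been put back after cleaning, but one is not seated. Press lightly with the fingertips on each cap in turn, from left to right, to find the one that rocks, and nudge that one sideways (at once or at the end) until it drops into its burner, so that all three lie flat and centred. Only touch the caps, never lift one off, and leave everything else where it is.

Things in the scene. Friction and masses are not known exactly. Their poses are not given: they have to be found in the camera images.
- hob: steel table-top gas hob, fixed, 290 mm deep (x, away from the robot), 600 mm wide (y, to the left); origin on the worktop under its middle, flat top 68 mm above. Three identical burner heads with caps stand on it in a row along y, 190 mm apart. Three knobs on its front face; its pan supports lie on a board at the left.
- place_left (a point): centre of the left burner's rim, seen from the robot: 22 mm above the hob's top, 90 mm above the worktop. Which burner (a, b or c) stands there changes from run to run.
- place_middle (a point): centre of the middle burner's rim, seen from the robot: 22 mm above the hob's top, 90 mm above the worktop. Which burner (a, b or c) stands there changes from run to run.
- place_right (a point): centre of the right burner's rim, seen from the robot: 22 mm above the hob's top, 90 mm above the worktop. Which burner (a, b or c) stands there changes from run to run.
- burner_a_seat (a point): burner head a, fixed to the hob: an aluminium ring 74 mm across with a round bore 43 mm wide; the point is the centre of the bore at the ring's flat top, 22 mm above the hob's top. Round: its yaw does not matter. It carries cap a.
- burner_b_seat (a point): burner head b, fixed to the hob: an aluminium ring 74 mm across with a round bore 43 mm wide; the point is the centre of the bore at the ring's flat top, 22 mm above the hob's top. Round: its yaw does not matter. It carries cap b.
- burner_c_seat (a point): burner head c, fixed to the hob: an aluminium ring 74 mm across with a round bore 43 mm wide; the point is the centre of the bore at the ring's flat top, 22 mm above the hob's top. Round: its yaw does not matter. It carries cap c.
- cap_a_top (a point): centre of the upper face of black burner cap a; z is the cap's own axis. The cap, loose, 0.14 to 0.23 kg: a disc 74 mm across, 7 mm thick, with a spigot under it (37 mm across, 5 mm deep, end bevelled to 33 mm) that fits the burner's bore with 3 mm play all round. Seated, it lies flat and this point is 7 mm above the burner's seat point.
- cap_a: cap a; origin at the disc's underside. One cap (on any burner place) is unseated: 7 to 9 mm off-centre, spigot riding on the ring on that side, which stands 7 mm high; far edge on the ring. Pressed there it rocks, giving 1 to 3 mm and stopping a finger 11 to 13 mm above the ring (seated: 7, no give); let go, it falls back. Pushed from there to the centre (2 to 4 N) it drops in and the bore stops it.
- cap_b_top (a point): centre of the upper face of black burner cap b; z is the cap's own axis. The cap, loose, 0.14 to 0.23 kg: a disc 74 mm across, 7 mm thick, with a spigot under it (37 mm across, 5 mm deep, end bevelled to 33 mm) that fits the burner's bore with 3 mm play all round. Seated, it lies flat and this point is 7 mm above the burner's seat point.
- cap_b: cap b; origin at the disc's underside. One cap (on any burner place) is unseated: 7 to 9 mm off-centre, spigot riding on the ring on that side, which stands 7 mm high; far edge on the ring. Pressed there it rocks, giving 1 to 3 mm and stopping a finger 11 to 13 mm above the ring (seated: 7, no give); let go, it falls back. Pushed from there to the centre (2 to 4 N) it drops in and the bore stops it.
- cap_c_top (a point): centre of the upper face of black burner cap c; z is the cap's own axis. The cap, loose, 0.14 to 0.23 kg: a disc 74 mm across, 7 mm thick, with a spigot under it (37 mm across, 5 mm deep, end bevelled to 33 mm) that fits the burner's bore with 3 mm play all round. Seated, it lies flat and this point is 7 mm above the burner's seat point.
- cap_c: cap c; origin at the disc's underside. One cap (on any burner place) is unseated: 7 to 9 mm off-centre, spigot riding on the ring on that side, which stands 7 mm high; far edge on the ring. Pressed there it rocks, giving 1 to 3 mm and stopping a finger 11 to 13 mm above the ring (seated: 7, no give); let go, it falls back. Pushed from there to the centre (2 to 4 N) it drops in and the bore stops it.
- teaspoon: metal teaspoon, 130 x 27 x 11 mm, lying on the hob's steel top behind the burners, its length across the view; origin under its middle. A bystander.
- salt_shaker: salt shaker with a grey domed top, 44 mm wide, 90 mm tall, standing behind the hob; origin under its foot. A bystander.
- spice_jar: spice jar with red cap, 45 mm wide, 106 mm tall, standing behind the hob; origin under its foot. A bystander.
- tomato: tomato, 58 mm wide, 62 mm tall, behind the hob; origin at its underside. A bystander.
- mug: green and white mug, 64 x 89 mm, 48 mm tall, right of the hob; origin under its foot. A bystander.
- tub: yoghurt tub, 72 mm wide, 71 mm tall, right of the hob; origin under its foot. A bystander.
Things that resemble listed ones, but are neither listed nor needed, are in the scene too. Leave any white look-alike of the cap_b alone.

How it is judged:
On the way, in this order (a step that is already met when the one before it is completed fails the run):
1. the cap on the left burner is pressed with the fingers (over 1 N) (((horizontal distance between cap_a_top and place_left below 0.035 m and contact force between the fingers and cap_a above 1 N) or (horizontal distance between cap_b_top and place_left below 0.035 m and contact force between the fingers and cap_b above 1 N) or (horizontal distance between cap_c_top and place_left below 0.035 m and contact force between the fingers and cap_c above 1 N))), for 0.1 s.
2. the cap on the middle burner is pressed with the fingers (over 1 N) (((horizontal distance between cap_a_top and place_middle below 0.035 m and contact force between the fingers and cap_a above 1 N) or (horizontal distance between cap_b_top and place_middle below 0.035 m and contact force between the fingers and cap_b above 1 N) or (horizontal distance between cap_c_top and place_middle below 0.035 m and contact force between the fingers and cap_c above 1 N))), for 0.1 s.
3. the cap on the right burner is pressed with the fingers (over 1 N) (((horizontal distance between cap_a_top and place_right below 0.035 m and contact force between the fingers and cap_a above 1 N) or (horizontal distance between cap_b_top and place_right below 0.035 m and contact force between the fingers and cap_b above 1 N) or (horizontal distance between cap_c_top and place_right below 0.035 m and contact force between the fingers and cap_c above 1 N))), for 0.1 s.
At the end, for the whole second after the job is handed in: All three caps lie seated and at rest: upper face level within 2 degrees, not more than 8.5 mm above the burner ring, and centred on its burner within 4.8 mm (horizontal distance between cap_a_top and burner_a_seat below 0.0048 m and z of cap_a_top in the frame of burner_a_seat below 0.0085 m and angle between each of cap_a_top, cap_b_top, cap_c_top's own z axis and vertical below 0.035 rad and linear speed of each of cap_a, cap_b, cap_c below 0.02 m/s and horizontal distance between cap_b_top and burner_b_seat below 0.0048 m and z of cap_b_top in the frame of burner_b_seat below 0.0085 m and horizontal distance between cap_c_top and burner_c_seat below 0.0048 m and z of cap_c_top in the frame of burner_c_seat below 0.0085 m); the robot touches nothing.
It fails at once if a cap is lifted or carried off its burner, or pushed off it (z of cap_a_top in the frame of burner_a_seat above 0.028 m or horizontal distance between cap_a_top and burner_a_seat above 0.03 m or z of cap_b_top in the frame of burner_b_seat above 0.028 m or horizontal distance between cap_b_top and burner_b_seat above 0.03 m or z of cap_c_top in the frame of burner_c_seat above 0.028 m or horizontal distance between cap_c_top and burner_c_seat above 0.03 m).
It fails at once if a cap is pressed hard (over 45 N) (contact force between the fingers and cap_a above 45 N or contact force between the fingers and cap_b above 45 N or contact force between the fingers and cap_c above 45 N).
It fails at once if a bystander is moved by more than 25 mm (distance of any of teaspoon, salt_shaker, spice_jar, tomato, mug, tub from where it was at the start of the episode above 0.025 m).
It also fails if it takes over 45 s, if anything falls off the work surface, if the arm or the gripper's body presses on something with over 40 N, if the wrist force passes 120 N, or if a joint passes its speed limit or range.

### The arm

A 7-joint arm with a two-finger parallel gripper is mounted at the origin on a cart in front of the work surface, level with it; the furniture and walls round the work are solid. World frame = base frame: x ahead of the robot, y to its left, z up, the work surface at z = 0. Lengths are in m, angles in rad, forces in N, time in s.
With the tool pointing down it reaches from about 0.35 to 0.9 m from the base axis. Payload 8.1 kg.
Tool frame: the origin (TCP) lies midway between the tips of the shut fingers; the grasp point (between the pads) lies 19 mm behind it; z points along the fingers, y is the line along which they close (so a half turn about z gives the same grasp; the last joint's range is limited). The gripper opens to 92 mm and grips with 3 to 60 N. Pads are 19 mm wide; open, the fingers measure 130 mm over their backs; the gripper's body (75 mm by 190 mm) begins 47 mm behind the grasp point.
Start: joints at [1.13, 0.434, 0.025, 1.573, -0.012, 1.134, -0.075], TCP at [0.207, -0.59, 0.227] pointing down, gripper open.
Joint ranges: [-2.62, 2.62], [-0.44, 2.09], [-1.27, 1.32], [0.08, 2.57], [-1.32, 4.46], [0.12, 2], [-2.74, 2.74]. Speed limits (rad/s): [2.22, 2.22, 3.01, 3.01, 3.14, 3.14, 3.14].

### API

Orientations are given as a rotation vector (axis times angle).
In Python, from cell import arm gives the robot as it stands.
- The arm moves only by the tool send_rows, never from a script. Its argument "increments" is a list of rows, each a list of 3 entries, a list of its own where there are three numbers: the finger opening in cm, from 0 to 9.18, then the shift along the tool's x, y, z in cm, then the turn, a rotation vector about the tool's x, y, z in rad. A call has 1 to 5 rows; each row shifts and turns the commanded pose from where the row before left it, along the tool's axes as they then stand; what a row does not reach is not made up. A row lasts 1/10 s, in which the tool goes at most 50 mm and 8.59 degrees, less where a joint would pass 70% of its speed; a pose out of reach is approached as far as the arm can. A call is refused whole if a number of a shift passes 5 or a number of a turn 0.15, either way. A call with a gripper value outside its range is refused whole. The fingers move at their own pace and stop on an object; "force" is the grip in N (left out, the last holds). Time passes only in rows, so rows that do not move let the fingers close. It gives the time, the measured TCP pose, the force, the opening and the grip force at its end, in the units of the state.
- arm.observe(): the state, without advancing time (a new reading comes with each control period).
- arm.get_image(name): name is "scene" or "top" or "wrist"; returns the picture (400x640x3 uint8, red, green, blue); there is no depth.
- arm.camera_params(name): a dict with "camera_matrix" (3x3 intrinsics, pixels), "R" (3x3) and "t" (3): a world point X has camera coordinates R X + t. Camera axes: x right, y down, z forward; pixel columns grow to the right and rows downward; lengths in m; the calibration is good to about 2 mm. A picture is of the moment at which its call begins: read the wrist's pose just before it. camera_params takes no time and is no camera call; for the wrist camera it gives the pose at the moment of the call.
- arm.sign_off(): hands the job in; it is judged then, once.
The state is a dict: "clock": time; "joints": joint angles; "dq": joint speeds; "joint_efforts": joint torques, N m; "position": TCP position; "ee_rot": TCP orientation; "force": force on the tool from outside, world axes, zero at the start; "ft_torque": the same for the moment, N m; "width": opening from 0.0 (shut) to 1.0 (fully open); "gripper_force": force on a finger pad.
Only numpy, scipy, OpenCV 4.12 (cv2) and the standard library are available. Lean on these libraries where they do the work, as an engineer would, in place of code of your own. Each camera call takes 0.05 s, during which the arm holds its last target. There are 200 camera calls.

## Working session

There is one attempt and no reset: what is moved stays moved. The work goes in short steps, Python scripts to look and compute and a tool call to move; the robot and the scene stay as the last step left them, time stands still between calls to the robot, and variables do not carry over. Pictures are saved under pics/ and viewed, at most 10 in all, crops included, and the job is handed in when it is done.

Besides the shell and the picture viewer there is one more tool, called after "Emit:" in YAML: its name, and indented under it one key for each argument. send_rows: Moves the arm, as the interface text tells. Its arguments: {"type":"object","properties":{"increments":{"type":"array"},"force":{"type":"number"}},"required":["increments"]}

```bash
mkdir -p pics; ls
python3 - <<'E'
from cell import arm
import cv2
s=arm.observe();print(s)
for n in("scene","top"):
    cv2.imwrite(f"pics/{n}0.png",arm.get_image(n)[:,:,::-1]);p=arm.camera_params(n);print(n,p)
E
```

```text
pics
{'clock': 0.0, 'joints': array([ 1.13039097,  0.43518835,  0.02498376,  1.57404847, -0.01162999,
        1.1339426 , -0.07511662]), 'dq': array([-0.00155681, -0.00107948,  0.00085395,  0.00065745,  0.00014335,
        0.00077298,  0.00090361]), 'joint_efforts': array([ 5.94960420e-04, -6.67853665e+01,  9.85289030e-01, -3.14464402e+01,
       -6.06085430e-02,  4.28909634e-02,  1.81979822e-04]), 'position': array([ 0.20693497, -0.58925595,  0.22598537]), 'ee_rot': array([-3.09553718e+00, -5.27701171e-01,  5.48428949e-04]), 'force': array([ 0.1996723 , -0.31547043,  0.19187978]), 'ft_torque': array([-0.02750003,  0.01026534,  0.02586853]), 'gripper_force': 0.0, 'width': 0.9990960349086404}
scene {'camera_matrix': array([[510.48980801,   0.        , 324.27367958],
       [  0.        , 510.48980801, 196.53289869],
       [  0.        ,   0.        ,   1.        ]]), 'R': array([[-0.75719834, -0.65303247,  0.01411606],
       [-0.47621855,  0.5371313 , -0.6962082 ],
       [ 0.44706439, -0.53389002, -0.71770111]]), 't': array([0.39760931, 0.35723015, 1.54348985])}
top {'camera_matrix': array([[439.68208716,   0.        , 321.70019488],
       [  0.        , 439.68208716, 192.49723735],
       [  0.        ,   0.        ,   1.        ]]), 'R': array([[ 0.04066933, -0.99915398,  0.00610964],
       [-0.95219463, -0.04060936, -0.30278089],
       [ 0.30277284,  0.00649633, -0.95304061]]), 't': array([-0.0509968 ,  0.56735718,  1.37969416])}
```

View pics/top0.png

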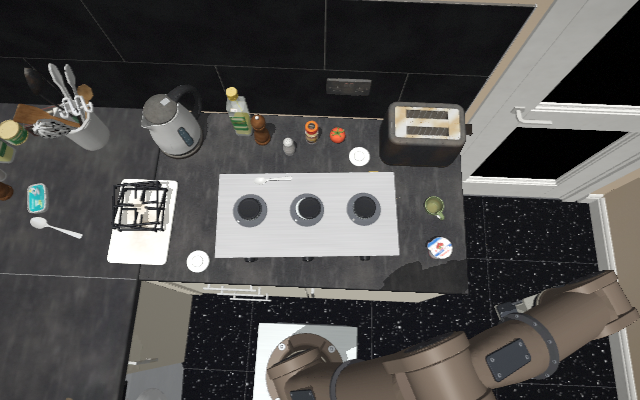

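View pics/scene0.png

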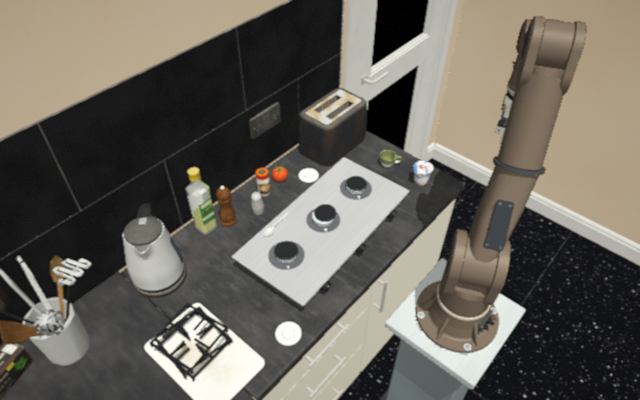

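The top view shows three black caps at about (250,209), (307,209) and (364,208) on the hob. Look-alikes are the white discs at (198,260) and (359,156), and the dark knobs at (250,260), (307,259) and (364,258). I choose the three black discs on the rings. The middle one has a pale crescent, so it is suspect. I'll check them in one close crop.

```bash
cat > h.py <<'E'
import numpy as np
from cell import arm
def ray(p,uv,z):
    K,R,t=p["camera_matrix"],p["R"],p["t"]
    d=R.T@np.linalg.inv(K)@np.array([*uv,1.]); c=-R.T@t
    return c+d*(z-c[2])/d[2]
def proj(p,X):
    q=p["camera_matrix"]@(p["R"]@np.asarray(X,float)+p["t"]); return q[:2]/q[2]
E
python3 - <<'E'
from h import *
import cv2
p=arm.camera_params("top")
for uv in[(217,174),(395,172),(400,254),(216,257)]: print(ray(p,uv,.068))
for uv in[(250,209),(307,209),(364,208)]: print(ray(p,uv,.09),ray(p,uv,.097))
a=cv2.imread("pics/top0.png")[170:250,220:400];b=cv2.imread("pics/scene0.png")[165:280,260:380]
a=cv2.resize(a,(792,352),interpolation=cv2.INTER_CUBIC)
a=np.clip(a.astype(float)*1.3,0,255).astype(np.uint8)
cv2.imwrite("pics/c1.png",a)
E
```

```text
[0.62654622 0.33398231 0.068     ]
[ 0.66006998 -0.27619476  0.068     ]
[ 0.37692253 -0.28964406  0.068     ]
[0.34234915 0.30509572 0.068     ]
[0.5013934  0.20609616 0.09      ] [0.49950526 0.20487869 0.097     ]
[0.5093385  0.01870389 0.09      ] [0.50741055 0.01842539 0.097     ]
[ 0.52071868 -0.16895688  0.09      ] [ 0.51873371 -0.16829506  0.097     ]
```

View pics/c1.png

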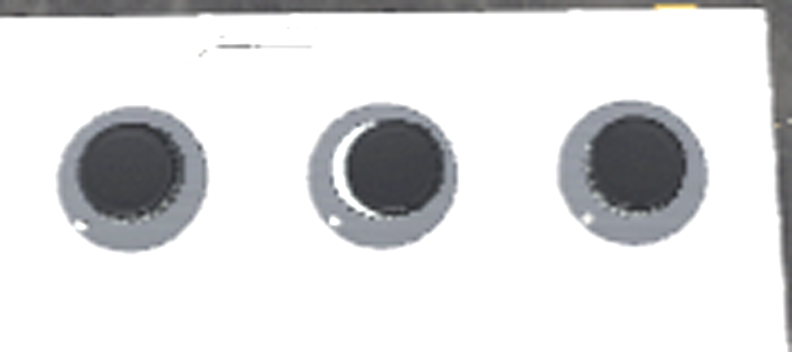

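```bash
cat >> h.py <<'E'
from scipy.spatial.transform import Rotation as Ro
def go(T,yaw=None):
    s=arm.observe();R=Ro.from_rotvec(s["ee_rot"]);m=R.as_matrix()
    print("t",round(s["clock"],2),"pos",s["position"].round(4),"F",s["force"].round(2),"yaw",np.arctan2(m[1,0],m[0,0]).round(3))
    print("cm in tool axes",(R.inv().apply(np.array(T)-s["position"])*100).round(2))
E
python3 - <<'E'
from h import *
p=arm.camera_params("top")
for n,f,c in[("L",(133,178),(130,171)),("M",(382,175),(395,167)),("R",(633,172),(637,165))]:
    g=lambda q,z:ray(p,(220+q[0]/4.4,170+q[1]/4.4),z)
    print(n,"plate",g(f,.07).round(4),"cap",g(c,.097).round(4))
go((.5,.2,.2))
E
```

```text
L plate [0.5018 0.2084 0.07  ] cap [0.4999 0.2064 0.097 ]
M plate [0.5121 0.02   0.07  ] cap [0.5113 0.0095 0.097 ]
R plate [ 0.5226 -0.1704  0.07  ] cap [ 0.5205 -0.1708  0.097 ]
t 0.1 pos [ 0.2069 -0.5893  0.2261] F [-0.27  0.45 -0.29] yaw 0.338
cm in tool axes [ 53.8  -64.75   2.69]
```

Emit:
send_rows:
  increments:
    - [0,[0,0,0],[0,0,0.14]]
    - [0,[0,0,0],[0,0,0.14]]
    - [0,[3,-4,0],[0,0,0]]
    - [0,[3,-4,0],[0,0,0]]
    - [0,[3,-4,0],[0,0,0]]
  force: 30

```text
clock: 0.6
position: [0.2905, -0.463, 0.2263]
ee_rot: [-3.14, -0.089, 0.001]
force: [1.2, 0.3, -0.4]
width: 0.613
gripper_force: 0.0
```

```bash
python3 -c "
from h import *
go((.5,.2,.2))"
```

```text
t 0.6 pos [ 0.2905 -0.463   0.2263] F [ 1.16  0.33 -0.37] yaw 0.057
cm in tool axes [ 24.69 -65.     2.66]
```

Emit:
send_rows:
  increments:
    - [0,[2,-4.5,0],[0,0,0]]
    - [0,[2,-4.5,0],[0,0,0]]
    - [0,[2,-4.5,0],[0,0,0]]
    - [0,[2,-4.5,0],[0,0,0]]
    - [0,[2,-4.5,0],[0,0,0]]

```text
clock: 1.1
position: [0.377, -0.2324, 0.2267]
ee_rot: [3.14, 0.091, -0.0]
force: [1.2, -0.2, 0.6]
width: 0.18
gripper_force: 0.0
```

Emit:
send_rows:
  increments:
    - [0,[1.5,-4.5,0],[0,0,0]]
    - [0,[1.5,-4.5,0],[0,0,0]]
    - [0,[1.5,-4.5,0],[0,0,0]]
    - [0,[1.5,-4.5,0],[0,0,0]]
    - [0,[1.5,-4.5,0],[0,0,0]]

```text
clock: 1.6
position: [0.4387, -0.0036, 0.2267]
ee_rot: [3.14, 0.09, 0.0]
force: [1.5, -0.6, -0.6]
width: 0.007
gripper_force: 0.0
```

Emit:
send_rows:
  increments:
    - [0,[1.5,-4,2],[0,0,0]]
    - [0,[1.5,-4,2],[0,0,0]]
    - [0,[1.5,-4,2],[0,0,0]]
    - [0,[1.5,-4,2],[0,0,0]]
    - [0,[0,0,0],[0,0,0]]

```text
clock: 2.1
position: [0.4885, 0.1639, 0.1442]
ee_rot: [-3.137, -0.102, 0.005]
force: [-0.4, -0.5, 0.6]
width: 0.002
gripper_force: 0.0
```

```bash
python3 -c "
from h import *
go((.501,.207,.105))
import cv2;cv2.imwrite('pics/w1.png',arm.get_image('wrist')[:,:,::-1])"
```

```text
t 2.1 pos [0.4885 0.1639 0.1442] F [-0.38 -0.53  0.63] yaw 0.065
cm in tool axes [ 1.54 -4.21  3.92]
```

View pics/w1.png

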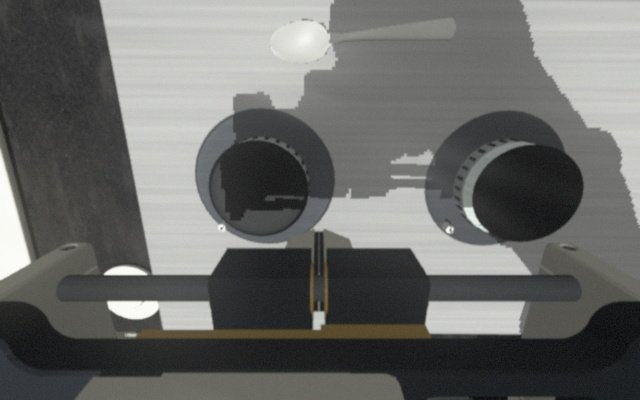

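The wrist view shows the left cap at about (258,188), flat on its ring. The middle cap at about (527,192) is tilted and shifted to the right, with the ring's teeth bared on its left. Next I press the left cap.

```bash
python3 -c "
from h import *
p=arm.camera_params('wrist')
print(ray(p,(265,176),.07),ray(p,(258,188),.097),'M',ray(p,(496,178),.07),ray(p,(527,192),.1), ray(p,(463,205),.09))"
```

```text
[0.50968404 0.20580466 0.07      ] [0.50745547 0.20619233 0.097     ] M [0.51990747 0.01698037 0.07      ] [0.51763217 0.0112002  0.1       ] [0.50154144 0.04983744 0.09      ]
```

Emit:
send_rows:
  increments:
    - [0,[0.7,-2.1,1],[0,0,0]]
    - [0,[0.7,-2.1,1],[0,0,0]]
    - [0,[0,0,1],[0,0,0]]
    - [0,[0,0,0.5],[0,0,0]]
    - [0,[0,0,0],[0,0,0]]

```text
clock: 2.65
position: [0.5005, 0.1985, 0.1111]
ee_rot: [3.139, 0.088, -0.002]
force: [-0.3, -0.5, 0.6]
width: 0.004
gripper_force: 0.0
```

```bash
python3 -c "
from h import *
go((.501,.207,.097))"
```

```text
t 2.65 pos [0.5005 0.1985 0.1111] F [-0.34 -0.5   0.56] yaw 0.056
cm in tool axes [ 0.1  -0.85  1.41]
```

Emit:
send_rows:
  increments:
    - [0,[0.2,-0.7,0.6],[0,0,0]]
    - [0,[0,0,0.4],[0,0,0]]
    - [0,[0,0,0.2],[0,0,0]]
    - [0,[0,0,0.2],[0,0,0]]
    - [0,[0,0,0],[0,0,0]]

```text
clock: 3.15
position: [0.5026, 0.2075, 0.0976]
ee_rot: [3.14, 0.09, -0.0]
force: [0.7, -1.0, 0.1]
width: 0.004
gripper_force: 0.0
```

Emit:
send_rows:
  increments:
    - [0,[0,0,0.15],[0,0,0]]
    - [0,[0,0,0],[0,0,0]]
    - [0,[0,0,0],[0,0,0]]

```text
clock: 3.45
position: [0.5028, 0.2076, 0.0973]
ee_rot: [3.14, 0.09, 0.001]
force: [-3.5, -2.4, 11.9]
width: 0.003
gripper_force: 6.1
```

Firm at 12 N with z = 0.0973 and no give, so the left cap is seated. I go to the middle cap next, on its raised (right) side.

Emit:
send_rows:
  increments:
    - [0,[0,0,-3],[0,0,0]]
    - [0,[0,5,0],[0,0,0]]
    - [0,[0,5,0],[0,0,0]]
    - [0,[0,5,0],[0,0,0]]
    - [0,[0,5,0],[0,0,0]]

```text
clock: 3.95
position: [0.5141, 0.0061, 0.1265]
ee_rot: [3.14, 0.091, 0.001]
force: [1.6, -0.4, 0.2]
width: 0.008
gripper_force: 0.0
```

Emit:
send_rows:
  increments:
    - [0,[0,1,0],[0,0,0]]
    - [0,[0,0,1],[0,0,0]]
    - [0,[0,0,0.5],[0,0,0]]
    - [0,[0,0,0],[0,0,0]]

```text
clock: 4.35
position: [0.5139, 0.0002, 0.1101]
ee_rot: [-3.139, -0.095, 0.003]
force: [-0.6, 0.4, 0.6]
width: 0.003
gripper_force: 0.0
```

```bash
python3 -c "
from h import *
go((.514,-.003,.104))"
```

```text
t 4.35 pos [5.139e-01 2.000e-04 1.101e-01] F [-0.63  0.44  0.64] yaw 0.061
cm in tool axes [-0.01  0.32  0.61]
```

Emit:
send_rows:
  increments:
    - [0,[0,0.3,0.2],[0,0,0]]
    - [0,[0,0,0.2],[0,0,0]]
    - [0,[0,0,0],[0,0,0]]

```text
clock: 4.65
position: [0.5148, -0.0045, 0.107]
ee_rot: [-3.14, -0.092, 0.001]
force: [0.5, -0.2, 0.2]
width: 0.004
gripper_force: 0.0
```

Emit:
send_rows:
  increments:
    - [0,[0,0,0.1],[0,0,0]]
    - [0,[0,0,0],[0,0,0]]

```text
clock: 4.85
position: [0.5149, -0.0048, 0.1062]
ee_rot: [3.14, 0.091, 0.0]
force: [-0.2, 0.2, 0.7]
width: 0.006
gripper_force: 0.0
```

Emit:
send_rows:
  increments:
    - [0,[0,0,0.1],[0,0,0]]
    - [0,[0,0,0],[0,0,0]]

```text
clock: 5.05
position: [0.5149, -0.005, 0.1052]
ee_rot: [3.14, 0.091, -0.0]
force: [-0.5, -0.3, -0.0]
width: 0.007
gripper_force: 0.0
```

Emit:
send_rows:
  increments:
    - [0,[0,0,0.1],[0,0,0]]
    - [0,[0,0,0],[0,0,0]]

```text
clock: 5.25
position: [0.5148, -0.005, 0.1041]
ee_rot: [3.14, 0.091, -0.0]
force: [-1.0, -0.0, -0.1]
width: 0.001
gripper_force: 0.0
```

Emit:
send_rows:
  increments:
    - [0,[0,0,0.1],[0,0,0]]
    - [0,[0,0,0],[0,0,0]]

```text
clock: 5.45
position: [0.5149, -0.005, 0.1031]
ee_rot: [3.14, 0.091, -0.0]
force: [0.2, -0.6, 0.5]
width: 0.003
gripper_force: 0.1
```

Emit:
send_rows:
  increments:
    - [0,[0,0,0.1],[0,0,0]]
    - [0,[0,0,0],[0,0,0]]

```text
clock: 5.65
position: [0.515, -0.0053, 0.1026]
ee_rot: [3.14, 0.09, 0.001]
force: [-1.4, -1.2, 5.4]
width: -0.0
gripper_force: 3.0
```

Emit:
send_rows:
  increments:
    - [0,[0,0,0],[0,0,0]]
    - [0,[0,0,-2.5],[0,0,0]]
    - [0,[0,5,0],[0,0,0]]
    - [0,[0,5,0],[0,0,0]]
    - [0,[0,5,0],[0,0,0]]

```text
clock: 6.15
position: [0.5237, -0.1562, 0.1276]
ee_rot: [3.14, 0.093, 0.001]
force: [1.9, 0.2, 0.2]
width: 0.004
gripper_force: 0.0
```

Emit:
send_rows:
  increments:
    - [0,[0,1.6,1],[0,0,0]]
    - [0,[0,0,1],[0,0,0]]
    - [0,[0,0,0.5],[0,0,0]]
    - [0,[0,0,0.1],[0,0,0]]
    - [0,[0,0,0],[0,0,0]]

```text
clock: 6.65
position: [0.5246, -0.1687, 0.1011]
ee_rot: [-3.139, -0.095, 0.0]
force: [1.0, 0.4, -0.3]
width: 0.004
gripper_force: 0.0
```

Emit:
send_rows:
  increments:
    - [0,[0,0,0.2],[0,0,0]]
    - [0,[0,0,0.2],[0,0,0]]
    - [0,[0,0,0.1],[0,0,0]]
    - [0,[0,0,0],[0,0,0]]

```text
clock: 7.05
position: [0.5249, -0.1701, 0.0973]
ee_rot: [3.14, 0.092, 0.001]
force: [-4.2, 2.0, 11.0]
width: 0.006
gripper_force: 5.6
```

The right cap is firm too, with z = 0.0973 at 11 N. The middle cap stopped the finger at 12.6 mm above the ring, so it is the loose one. I move to its right side.

Emit:
send_rows:
  increments:
    - [0,[0,0,0],[0,0,0]]
    - [0,[0,0,-3],[0,0,0]]
    - [0,[-0.2,-5,0],[0,0,0]]
    - [0,[-0.3,-5,0],[0,0,0]]
    - [0,[0,0,0],[0,0,0]]

```text
clock: 7.55
position: [0.5134, -0.0633, 0.1269]
ee_rot: [-3.136, -0.106, -0.002]
force: [1.4, 0.0, 0.6]
width: 0.001
gripper_force: 0.0
```

```bash
python3 -c "
from h import *
go((.514,-.065,.0925))
import cv2;p=arm.camera_params('wrist');cv2.imwrite('pics/w2.png',arm.get_image('wrist')[:,:,::-1])
import pickle;pickle.dump(p,open('p2.pkl','wb'))"
```

```text
t 7.55 pos [ 0.5134 -0.0633  0.1269] F [1.41 0.04 0.61] yaw 0.067
cm in tool axes [0.05 0.18 3.44]
```

View pics/w2.png

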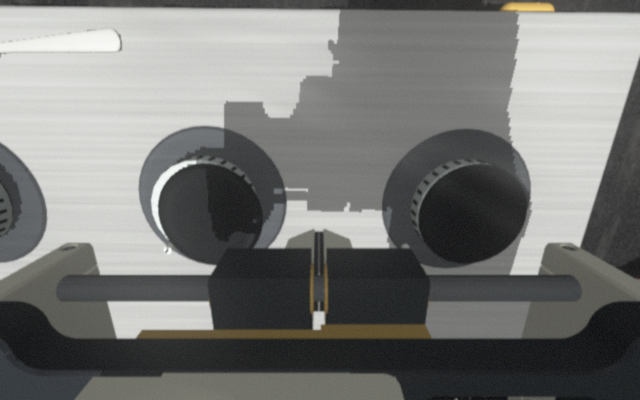

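The middle cap at about (210,214) is still shifted to the right, with a bare crescent at (165,205). The right cap at about (473,206) is flat. I lower the fingers beside the middle cap and push left.

Emit:
send_rows:
  increments:
    - [0,[0,0,1.7],[0,0,0]]
    - [0,[0,0,1.7],[0,0,0]]
    - [0,[0,0,0],[0,0,0]]

```text
clock: 7.9
position: [0.5123, -0.0723, 0.0905]
ee_rot: [3.14, 0.089, -0.005]
force: [-0.0, 0.9, 0.2]
width: 0.008
gripper_force: 0.0
```

Emit:
send_rows:
  increments:
    - [0,[0,-0.4,0],[0,0,0]]
    - [0,[0,-0.4,0],[0,0,0]]
    - [0,[0,-0.2,0],[0,0,0]]
    - [0,[0,-0.2,0],[0,0,0]]
    - [0,[0,0,0],[0,0,0]]

```text
clock: 8.4
position: [0.5133, -0.0589, 0.0926]
ee_rot: [3.14, 0.091, 0.001]
force: [0.9, -0.3, -0.0]
width: 0.007
gripper_force: 0.0
```

```bash
python3 -c "
from h import *
go((.514,-.0375,.0925))"
```

```text
t 8.4 pos [ 0.5133 -0.0589  0.0926] F [ 0.88 -0.3  -0.02] yaw 0.058
cm in tool axes [ 0.2  -2.13  0.01]
```

Emit:
send_rows:
  increments:
    - [0,[0,-0.3,0],[0,0,0]]
    - [0,[0,-0.3,0],[0,0,0]]
    - [0,[0,-0.2,0],[0,0,0]]
    - [0,[0,-0.2,0],[0,0,0]]
    - [0,[0,0,0],[0,0,0]]

```text
clock: 8.9
position: [0.5124, -0.0489, 0.0922]
ee_rot: [-3.14, -0.091, 0.0]
force: [-0.4, 0.6, -0.5]
width: 0.003
gripper_force: 0.0
```

Emit:
send_rows:
  increments:
    - [0,[0,-0.2,0],[0,0,0]]
    - [0,[0,-0.2,0],[0,0,0]]
    - [0,[0,0,0],[0,0,0]]

```text
clock: 9.2
position: [0.5123, -0.045, 0.0922]
ee_rot: [-3.14, -0.091, -0.0]
force: [-0.1, -0.5, 0.1]
width: 0.006
gripper_force: 0.0
```

Emit:
send_rows:
  increments:
    - [0,[0,-0.2,0],[0,0,0]]
    - [0,[0,-0.2,0],[0,0,0]]
    - [0,[0,0,0],[0,0,0]]

```text
clock: 9.5
position: [0.512, -0.041, 0.0922]
ee_rot: [-3.14, -0.091, 0.0]
force: [-0.8, 0.5, 0.7]
width: 0.006
gripper_force: 0.0
```

Emit:
send_rows:
  increments:
    - [0,[0,-0.2,0],[0,0,0]]
    - [0,[0,0,0],[0,0,0]]

```text
clock: 9.7
position: [0.5119, -0.0392, 0.0922]
ee_rot: [3.14, 0.091, 0.0]
force: [0.4, -0.3, -0.2]
width: 0.005
gripper_force: 0.2
```

```bash
python3 -c "
from h import *
go((.514,-.0375,.0925))
import cv2;cv2.imwrite('pics/w3.png',arm.get_image('wrist')[:,:,::-1])"
```

```text
t 9.7 pos [ 0.5119 -0.0392  0.0922] F [ 0.41 -0.27 -0.2 ] yaw 0.058
cm in tool axes [ 0.22 -0.16 -0.03]
```

View pics/w3.png

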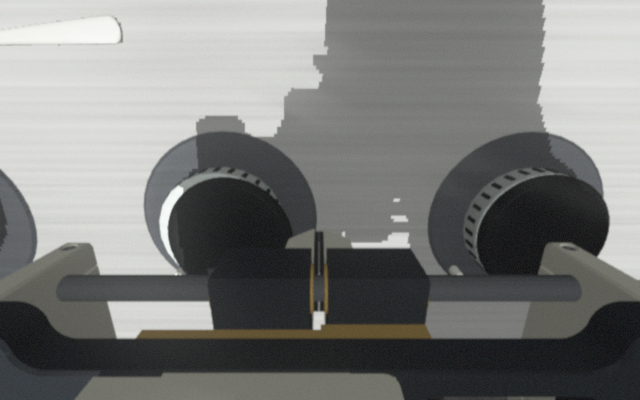

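The finger's left edge at about (288,240) now just meets the middle cap's rim at about (291,230). I keep pushing.

Emit:
send_rows:
  increments:
    - [0,[0,-0.2,0],[0,0,0]]
    - [0,[0,0,0],[0,0,0]]

```text
clock: 9.95
position: [0.5118, -0.0372, 0.0922]
ee_rot: [3.14, 0.091, 0.0]
force: [-0.2, -0.8, 0.5]
width: 0.005
gripper_force: 0.3
```

Emit:
send_rows:
  increments:
    - [0,[0,-0.2,0],[0,0,0]]
    - [0,[0,0,0],[0,0,0]]

```text
clock: 10.15
position: [0.5117, -0.0349, 0.0922]
ee_rot: [-3.14, -0.091, -0.0]
force: [-0.3, -0.3, -0.5]
width: 0.003
gripper_force: 0.0
```

Emit:
send_rows:
  increments:
    - [0,[0,-0.2,0],[0,0,0]]
    - [0,[0,0,0],[0,0,0]]

```text
clock: 10.35
position: [0.5115, -0.0329, 0.0922]
ee_rot: [-3.14, -0.091, -0.0]
force: [-0.5, 0.3, -0.4]
width: 0.003
gripper_force: 0.0
```

```bash
python3 -c "
from h import *
import cv2
a=arm.get_image('wrist')[:,:,::-1];b=arm.get_image('top')[170:250,220:400,::-1]
b=cv2.resize(b,(640,284),interpolation=cv2.INTER_CUBIC)
cv2.imwrite('pics/w4.png',np.vstack([a[100:400],b]))"
```

```text
(no output)
```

View pics/w4.png

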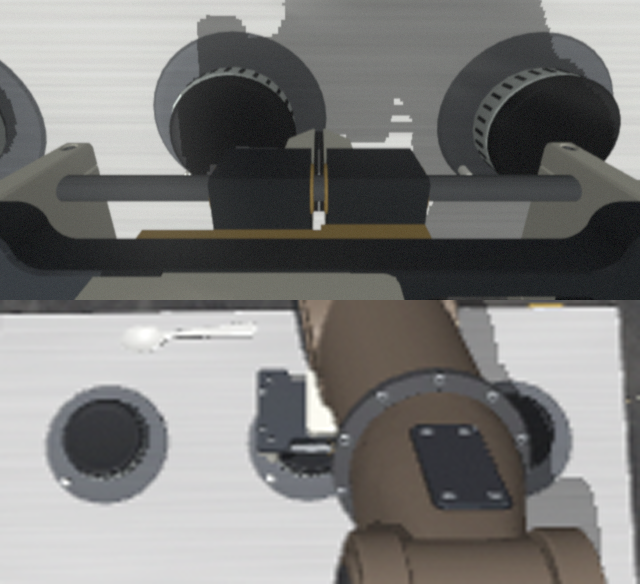

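The crescent is gone and the middle cap now lies concentric at about (233,122), so it has dropped in. I back off and check by a light press and a last view.

Emit:
send_rows:
  increments:
    - [0,[0,1.5,0],[0,0,0]]
    - [0,[0,0,-3],[0,0,0]]
    - [0,[0.2,-4,0],[0,0,0]]
    - [0,[0,-2.5,0.9],[0,0,0]]
    - [0,[0,0,0],[0,0,0]]

```text
clock: 10.95
position: [0.5101, 0.0208, 0.1129]
ee_rot: [-3.138, -0.099, 0.0]
force: [0.0, 0.3, -0.0]
width: 0.007
gripper_force: 0.0
```

```bash
python3 -c "
from h import *
go((.514,.0185,.0985))"
```

```text
t 10.95 pos [0.5101 0.0208 0.1129] F [ 0.    0.33 -0.  ] yaw 0.063
cm in tool axes [0.38 0.26 1.44]
```

Emit:
send_rows:
  increments:
    - [0,[0.3,0,0.8],[0,0,0]]
    - [0,[0,0,0.3],[0,0,0]]
    - [0,[0,0,0.2],[0,0,0]]
    - [0,[0,0,0.2],[0,0,0]]
    - [0,[0,0,0],[0,0,0]]

```text
clock: 11.45
position: [0.5135, 0.0163, 0.0979]
ee_rot: [3.14, 0.089, -0.001]
force: [-0.8, 1.0, 0.3]
width: 0.005
gripper_force: 0.0
```

Emit:
send_rows:
  increments:
    - [0,[0,0,0.1],[0,0,0]]
    - [0,[0,0,0],[0,0,0]]

```text
clock: 11.65
position: [0.5138, 0.0167, 0.0974]
ee_rot: [3.14, 0.09, 0.001]
force: [0.1, -0.6, 0.0]
width: 0.007
gripper_force: 0.2
```

Emit:
send_rows:
  increments:
    - [0,[0,0,-3],[0,0,0]]
    - [0,[-3,0,-4],[0,0,0]]
    - [0,[-3,4,-4],[0,0,0]]
    - [0,[-3,4,-2],[0,0,0]]
    - [0,[0,4,0],[0,0,0]]

```text
clock: 12.15
position: [0.4373, -0.0967, 0.2199]
ee_rot: [3.139, 0.093, 0.006]
force: [1.6, -0.0, -0.5]
width: 0.005
gripper_force: 0.0
```

```bash
python3 -c "
from h import *
import cv2
print(arm.observe()['force'])
a=arm.get_image('wrist')[:300,:,::-1];b=arm.get_image('top')[170:250,220:400,::-1]
b=cv2.resize(b,(640,284),interpolation=cv2.INTER_CUBIC)
cv2.imwrite('pics/w5.png',np.vstack([a,b]))"
```

```text
[ 1.60562521 -0.00638408 -0.46554301]
```

View pics/w5.png

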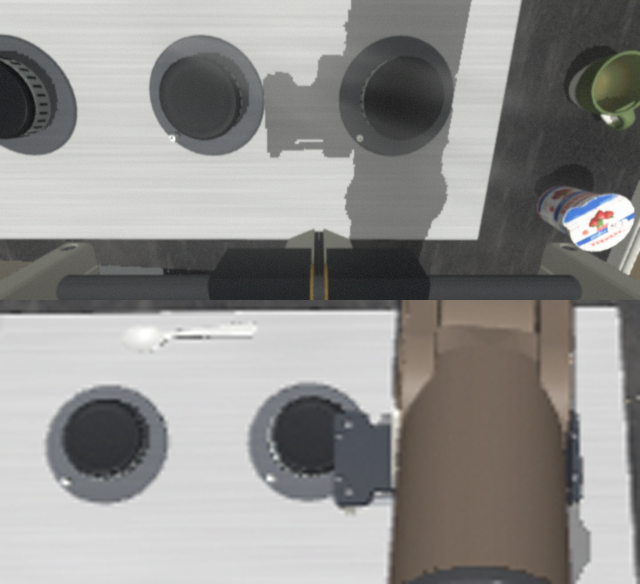

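All three caps now lie flat and concentric. In the wrist view the middle cap is at (203,95) and the right one at (403,97), and the fingertips met the middle cap at z = 0.0974. Nothing else has moved, so I hand the job in.

```bash
python3 -c "
from cell import arm
print(arm.sign_off())"
```

```text
the job is handed in; nothing more can be done
None
```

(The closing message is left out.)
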